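# Line up sample pucks against a stop bar with a ruler

## Robot

A 6-joint arm with a two-finger parallel gripper is mounted at the origin on a cart in front of the work surface, level with it; the furniture and walls round the work are solid. World frame = base frame: x ahead of the robot, y to its left, z up, the work surface at z = 0. Lengths are in m, angles in degrees, forces in N, time in s.
With the tool pointing down it reaches from about 0.4 to 0.825 m from the base axis. Payload 7 kg.
Tool frame: the origin (TCP) lies midway between the tips of the shut fingers; the grasp point (between the pads) lies 19 mm behind it; z points along the fingers, y is the line along which they close (so a half turn about z gives the same grasp; the last joint's range is limited). The gripper opens to 88 mm and grips with 3 to 60 N. Pads are 19 mm wide; open, the fingers measure 130 mm over their backs; the gripper's body (78 mm by 193 mm) begins 47 mm behind the grasp point.
Start: joints at [91.679, 20.546, 0.682, 0, -70.136, -16.507], TCP at [0.173, 0.652, 0.227] pointing down, gripper open.
Joint ranges: [-176.03, 176.03], [-82.01, 121.73], [-58.28, 71.71], [-173.87, 95.51], [-174.79, -0.11], [-173.66, 173.66]. Speed limits (degrees/s): [136.94, 136.94, 172.46, 180, 180, 180].

## Interface

Orientations are given as [roll, pitch, yaw] about the fixed x, y, z axes, in that order (R = Rz(yaw) Ry(pitch) Rx(roll)).
In Python, from plant import ctrl gives the robot as it stands. The module is installed in compiled form; this text tells all that it offers.
- The arm moves only by the tool send_rows, never from a script. Its argument "plan" is a list that holds one entry, the list of rows, each a list of 6 numbers: the shift along the tool's x, y, z in cm, then the turn, a rotation vector about the tool's x, y, z in degrees. A call has 1 to 8 rows; each row is the pose to reach, as a shift and turn from the pose commanded when the call began, along the tool's axes at that moment; what a row does not reach only later rows make up. A row lasts 1/12 s, in which the tool goes at most 41.7 mm and 7.16 degrees, less where a joint would pass 70% of its speed; a pose out of reach is approached as far as the arm can. A call with a gripper value outside its range is refused whole. "fingers" is the opening, from 0 (shut) to 1 (fully open), set as the call begins (left out, the last holds). The fingers move at their own pace and stop on an object; the grip force is fixed at half the most. Time passes only in rows, so rows that repeat a pose let the fingers close. It gives the time, the measured TCP pose, the force, the opening and the grip force at its end, in the units of the state.
- ctrl.get_obs(): the state, without advancing time (a new reading comes with each control period).
- ctrl.snapshot(name): name is "scene" or "top" or "wrist"; returns a dict with "img" (420x560x3 uint8, red, green, blue), "K" (3x3 intrinsics, pixels), "pose" (4x4, takes a point from camera to world coordinates). Camera axes: x right, y down, z forward; pixel columns grow to the right and rows downward; lengths in m; the calibration is good to about 2 mm. A picture is of the moment at which its call begins. There is no depth.
- ctrl.close_job(): hands the job in; it is judged then, once.
The state is a dict: "clock": time; "joint_pos": joint angles; "qvel": joint speeds; "tau": joint torques, N m; "tool_pos": TCP position; "orientation": TCP orientation; "force": force on the tool from outside, world axes, zero at the start; "moment": the same for the moment, N m; "opening": finger opening in m; "gripper_force": force on a finger pad.
Only numpy, scipy, OpenCV 4.12 (cv2) and the standard library are available. Lean on these libraries where they do the work, as an engineer would, in place of code of your own. Each camera call takes 0.05 s, during which the arm holds its last target. There are 200 camera calls.

## Task

Pick up the straightedge ruler by its grip rib, set its long side behind the ragged row of four sample pucks on the board, and use it to push them all up against the stop bar; press the row home gently, with roughly 10 N, so that it bears on the bar all along. Then draw the ruler back and leave it standing on the board, clear of the pucks, with the row straight. Touch the pucks only with the ruler, never press hard (more than 20 N on the bar puts it out of true), and leave the other things alone.

Things in the scene. Friction and masses are not known exactly. Their poses are not given: they have to be found in the camera images.
- ruler: straightedge ruler: flat steel bar 170 mm long (its x), 28 mm wide (its y), 14 mm thick, with graduations, lying flat; on its middle an upright grey grip rib 40 mm long (x), 12 mm thick (y), from 13 to 55 mm above the underside. The same from both sides. 0.3 kg. Origin: centre of the underside; z up. It starts on the worktop beside the board.
- board: fixed grey plate 170 (x) by 240 (y) by 5 mm on the worktop, origin at the centre of its underside, its top 5 mm above that; its x runs along the row, its -y points to the end with the stop bar. The puck centres start within 60 mm of its middle (x) and between y = -10 and +38 mm.
- guide: fixed dark steel block 150 by 22 by 12 mm across the -y end of the board, with two black thumbscrew knobs (top 26 mm above the board) that clamp the stop bar. Same axes as the board; origin on the board's top, above the board's origin (block centre at y = -103 mm). Pressed as asked, the bar does not give.
- stop_setting (a point): middle of the stop bar's 30 mm setting range (y = -60 mm on the board, 8 mm above its top), NOT the bar. The bar: bright steel, 164 mm long (along x), 10 mm thick, 0.5 to 15.5 mm above the board; its +y face, parallel to x, may stand anywhere within 15 mm either side of this point. Where is not reported: feel it with the ruler, or see it.
- puck_a: round resin-mounted sample puck, 30 mm diameter, 18 mm tall, about 45 g, dark green with a small pale strip on top; one of four alike, in a ragged row on the board. Origin: centre of its underside; its yaw means nothing. Along the row (board x, from - to +) they stand in the order a, b, c, d, 38 mm apart.
- puck_b: round resin-mounted sample puck, 30 mm diameter, 18 mm tall, about 45 g, dark green with a small pale strip on top; one of four alike, in a ragged row on the board. Origin: centre of its underside; its yaw means nothing. Along the row (board x, from - to +) they stand in the order a, b, c, d, 38 mm apart.
- puck_c: round resin-mounted sample puck, 30 mm diameter, 18 mm tall, about 45 g, dark green with a small pale strip on top; one of four alike, in a ragged row on the board. Origin: centre of its underside; its yaw means nothing. Along the row (board x, from - to +) they stand in the order a, b, c, d, 38 mm apart.
- puck_d: round resin-mounted sample puck, 30 mm diameter, 18 mm tall, about 45 g, dark green with a small pale strip on top; one of four alike, in a ragged row on the board. Origin: centre of its underside; its yaw means nothing. Along the row (board x, from - to +) they stand in the order a, b, c, d, 38 mm apart.
- dropper_bottle: amber dropper bottle, 31 mm wide, 100 mm tall, bystander on the worktop right of the board; origin at the centre of its underside
- objective_case: black round screw-top lens case, 48 mm diameter, 58 mm tall, bystander right of the board; origin at the centre of its underside
- petri_dish: clear lidded petri dish, 60 mm diameter, 15 mm tall, bystander on the worktop left of the ruler; origin at the centre of its underside
Mind the look-alikes: they are no part of the job. What is shaped like the puck_c but brown or yellow is not meant. What is shaped like the puck_a but brown is not meant.

How it is judged (in metres and radians):
On the way, in this order (a step that is already met when the one before it is completed fails the run):
1. the ruler has been picked up off the worktop (height (world z) of ruler above 0.015 m), for 0.1 s.
2. the ruler presses the row home: in each half of the row at least one puck is squeezed between ruler and stop bar (((contact force between puck_a and guide above 1 N and contact force between puck_a and ruler above 1 N) or (contact force between puck_b and guide above 1 N and contact force between puck_b and ruler above 1 N)) and ((contact force between puck_c and guide above 1 N and contact force between puck_c and ruler above 1 N) or (contact force between puck_d and guide above 1 N and contact force between puck_d and ruler above 1 N))), for 0.2 s.
At the end, for the whole second after the job is handed in: All four pucks stand flat and at rest on the board, within its width, in one straight row along the stop bar's setting range: their centres lie in one strip 3 mm wide (5 mm at most) parallel to the bar; the ruler stands flat on the board, let go, at rest, behind the row and touching no puck (((y of puck_a in the frame of board between -0.0625 and -0.0575 m and y of puck_b in the frame of board between -0.0625 and -0.0575 m and y of puck_c in the frame of board between -0.0625 and -0.0575 m and y of puck_d in the frame of board between -0.0625 and -0.0575 m) or (y of puck_a in the frame of board between -0.0605 and -0.0555 m and y of puck_b in the frame of board between -0.0605 and -0.0555 m and y of puck_c in the frame of board between -0.0605 and -0.0555 m and y of puck_d in the frame of board between -0.0605 and -0.0555 m) or (y of puck_a in the frame of board between -0.0585 and -0.0535 m and y of puck_b in the frame of board between -0.0585 and -0.0535 m and y of puck_c in the frame of board between -0.0585 and -0.0535 m and y of puck_d in the frame of board between -0.0585 and -0.0535 m) or (y of puck_a in the frame of board between -0.0565 and -0.0515 m and y of puck_b in the frame of board between -0.0565 and -0.0515 m and y of puck_c in the frame of board between -0.0565 and -0.0515 m and y of puck_d in the frame of board between -0.0565 and -0.0515 m) or (y of puck_a in the frame of board between -0.0545 and -0.0495 m and y of puck_b in the frame of board between -0.0545 and -0.0495 m and y of puck_c in the frame of board between -0.0545 and -0.0495 m and y of puck_d in the frame of board between -0.0545 and -0.0495 m) or (y of puck_a in the frame of board between -0.0525 and -0.0475 m and y of puck_b in the frame of board between -0.0525 and -0.0475 m and y of puck_c in the frame of board between -0.0525 and -0.0475 m and y of puck_d in the frame of board between -0.0525 and -0.0475 m) or (y of puck_a in the frame of board between -0.0505 and -0.0455 m and y of puck_b in the frame of board between -0.0505 and -0.0455 m and y of puck_c in the frame of board between -0.0505 and -0.0455 m and y of puck_d in the frame of board between -0.0505 and -0.0455 m) or (y of puck_a in the frame of board between -0.0485 and -0.0435 m and y of puck_b in the frame of board between -0.0485 and -0.0435 m and y of puck_c in the frame of board between -0.0485 and -0.0435 m and y of puck_d in the frame of board between -0.0485 and -0.0435 m) or (y of puck_a in the frame of board between -0.0465 and -0.0415 m and y of puck_b in the frame of board between -0.0465 and -0.0415 m and y of puck_c in the frame of board between -0.0465 and -0.0415 m and y of puck_d in the frame of board between -0.0465 and -0.0415 m) or (y of puck_a in the frame of board between -0.0445 and -0.0395 m and y of puck_b in the frame of board between -0.0445 and -0.0395 m and y of puck_c in the frame of board between -0.0445 and -0.0395 m and y of puck_d in the frame of board between -0.0445 and -0.0395 m) or (y of puck_a in the frame of board between -0.0425 and -0.0375 m and y of puck_b in the frame of board between -0.0425 and -0.0375 m and y of puck_c in the frame of board between -0.0425 and -0.0375 m and y of puck_d in the frame of board between -0.0425 and -0.0375 m) or (y of puck_a in the frame of board between -0.0405 and -0.0355 m and y of puck_b in the frame of board between -0.0405 and -0.0355 m and y of puck_c in the frame of board between -0.0405 and -0.0355 m and y of puck_d in the frame of board between -0.0405 and -0.0355 m) or (y of puck_a in the frame of board between -0.0385 and -0.0335 m and y of puck_b in the frame of board between -0.0385 and -0.0335 m and y of puck_c in the frame of board between -0.0385 and -0.0335 m and y of puck_d in the frame of board between -0.0385 and -0.0335 m) or (y of puck_a in the frame of board between -0.0365 and -0.0315 m and y of puck_b in the frame of board between -0.0365 and -0.0315 m and y of puck_c in the frame of board between -0.0365 and -0.0315 m and y of puck_d in the frame of board between -0.0365 and -0.0315 m) or (y of puck_a in the frame of board between -0.0345 and -0.0295 m and y of puck_b in the frame of board between -0.0345 and -0.0295 m and y of puck_c in the frame of board between -0.0345 and -0.0295 m and y of puck_d in the frame of board between -0.0345 and -0.0295 m) or (y of puck_a in the frame of board between -0.0325 and -0.0275 m and y of puck_b in the frame of board between -0.0325 and -0.0275 m and y of puck_c in the frame of board between -0.0325 and -0.0275 m and y of puck_d in the frame of board between -0.0325 and -0.0275 m) or (y of puck_a in the frame of board between -0.0305 and -0.0255 m and y of puck_b in the frame of board between -0.0305 and -0.0255 m and y of puck_c in the frame of board between -0.0305 and -0.0255 m and y of puck_d in the frame of board between -0.0305 and -0.0255 m)) and x of puck_a in the frame of board between -0.085 and 0.085 m and z of each of puck_a, puck_b, puck_c, puck_d, ruler in the frame of board below 0.009 m and angle between each of puck_a, puck_b, puck_c, puck_d, ruler's own z axis and vertical below 0.1 rad and linear speed of each of puck_a, puck_b, puck_c, puck_d, ruler below 0.01 m/s and contact force between each of puck_a, puck_b, puck_c, puck_d, the fingers and ruler below 0.05 N and x of puck_b in the frame of board between -0.085 and 0.085 m and x of puck_c in the frame of board between -0.085 and 0.085 m and x of puck_d in the frame of board between -0.085 and 0.085 m and z of ruler in the frame of board above 0.003 m and y of ruler in the frame of board between -0.05 and 0.12 m and x of ruler in the frame of board between -0.07 and 0.07 m).
It fails at once if the stop bar and its guide are pressed with more than 20 N (contact force between guide and anything else above 20 N).
It fails at once if the fingers touch a puck (contact force between the fingers and puck_a above 0.5 N or contact force between the fingers and puck_b above 0.5 N or contact force between the fingers and puck_c above 0.5 N or contact force between the fingers and puck_d above 0.5 N).
It fails at once if a bystander is moved more than 15 mm (distance of any of dropper_bottle, objective_case, petri_dish from where it was at the start of the episode above 0.015 m).
It also fails if it takes over 51 s, if anything falls off the work surface, if the arm or the gripper's body presses on something with over 40 N, if the wrist force passes 120 N, or if a joint passes its speed limit or range.

## Working session

There is one attempt and no reset: what is moved stays moved. The work goes in short steps, Python scripts to look and compute and a tool call to move; the robot and the scene stay as the last step left them, time stands still between calls to the robot, and variables do not carry over. Pictures are saved under pics/ and viewed, at most 10 in all, crops included, and the job is handed in when it is done.

Besides the shell and the picture viewer there is one more tool, called after "Emit:" in YAML: its name, and indented under it one key for each argument. send_rows: Moves the arm, as the interface text tells. Its arguments: {"type":"object","properties":{"plan":{"type":"array","items":{"type":"array","items":{"type":"array","items":{"type":"number"}}}},"fingers":{"type":"number"}},"required":["plan"]}

```bash
mkdir -p pics; cat > h.py <<'E'
import numpy as np, cv2
from plant import ctrl
from scipy.spatial.transform import Rotation as R
def snap(n,f):
    s=ctrl.snapshot(n); cv2.imwrite('pics/'+f,s['img'][:,:,::-1]); np.savez('pics/'+f+'.npz',**s); return s
def load(f): return np.load('pics/'+f+'.npz')
def ray(s,u,v,z):
    d=s['pose'][:3,:3]@np.linalg.solve(s['K'],[u,v,1]); c=s['pose'][:3,3]
    return c+d*(z-c[2])/d[2]
def proj(s,p):
    q=s['pose'][:3,:3].T@(np.array(p)-s['pose'][:3,3]); q=s['K']@q; return q[:2]/q[2]
E
python3 - <<'E'
from h import *
a=snap('top','t1.png'); b=snap('scene','s1.png')
o=ctrl.get_obs(); print(o['tool_pos'],o['orientation'],o['force'],o['clock'],o['opening'])
print(a['pose'][:3].round(3).tolist(),a['K'][0,0]); print(b['pose'][:3].round(3).tolist())
E
```

```text
[0.17265804 0.65210493 0.2257317 ] [ 1.79915813e+02 -9.05481581e-03 -1.48330291e+01] [0.67825344 0.53844474 0.70892457] 0.1 0.08757311635846193
[[-0.028, -0.983, 0.184, 0.285], [-1.0, 0.029, 0.006, -0.201], [-0.011, -0.184, -0.983, 1.264]] 387.03061953657425
[[0.858, -0.358, 0.369, 0.117], [-0.514, -0.607, 0.606, -0.803], [0.007, -0.709, -0.705, 0.762]]
```

View pics/t1.png

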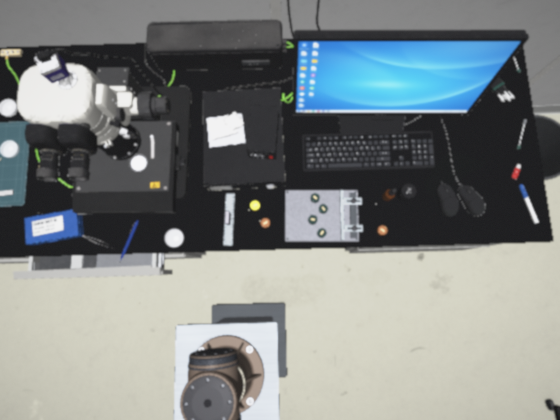

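View pics/s1.png

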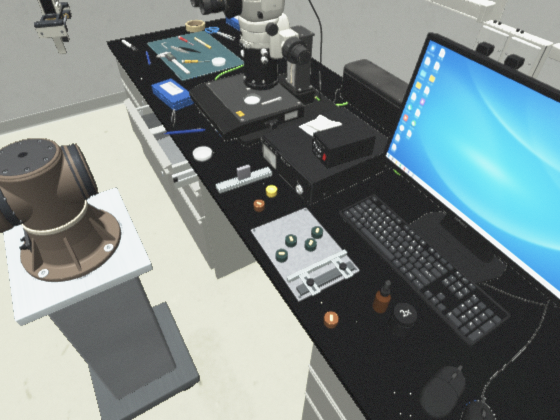

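The top view shows the ruler at (229,219) with its length along image vertical (world x). The board spans (285–360, 190–242), with the stop bar at the image right (world -y) near column 347 and the pucks at (315,198), (323,209), (313,219) and (321,233). The scene view agrees. I'll get rough positions first, then refine with the wrist camera.

```bash
python3 - <<'E'
from h import *
a=load('t1.png')
for n,u,v,z in [('ruler',229,219,.014),('rulertop',229,194,.014),('rulerbot',229,245,.014),('B1',285,190,.005),('B2',285,242,.005),('B3',358,191,.005),('B4',357,242,.005),('p',315,198,.023),('p',323,209,.023),('p',313,219,.023),('p',321,233,.023),('petri',174,238,.015),('yellow',255,205,.018),('brown',265,223,.018)]:
    print(n,ray(a,u,v,z).round(3))
w=snap('wrist','w0.png'); o=ctrl.get_obs()
T=R.from_euler('xyz',o['orientation'],degrees=True)
print(T.as_matrix().round(3).tolist(), (T.as_matrix().T@(w['pose'][:3,3]-o['tool_pos'])).round(4), (T.as_matrix().T@w['pose'][:3,:3]).round(3).tolist(), w['K'])
# shift to above (0.5,0.0) region
print(T.as_matrix().T@(np.array([.46,-.27+.15,.30])-o['tool_pos']))
E
```

```text
ruler [ 0.478 -0.012  0.014]
rulertop [ 0.562 -0.013  0.014]
rulerbot [ 0.393 -0.012  0.014]
B1 [ 0.572 -0.198  0.005]
B2 [ 0.399 -0.193  0.005]
B3 [ 0.561 -0.441  0.005]
B4 [ 0.392 -0.427  0.005]
p [ 0.538 -0.296  0.023]
p [ 0.501 -0.32   0.023]
p [ 0.469 -0.286  0.023]
p [ 0.423 -0.31   0.023]
petri [0.421 0.166 0.015]
yellow [ 0.521 -0.098  0.018]
brown [ 0.461 -0.13   0.018]
[[0.967, -0.256, -0.0], [-0.256, -0.967, -0.001], [0.0, 0.001, -1.0]] [ 0.0842 -0.0004 -0.1588] [[0.001, -0.951, -0.308], [1.0, 0.001, 0.001], [-0.0, -0.308, 0.951]] [[294.03292904   0.         280.40224417]
 [  0.         294.03292904 212.76121974]
 [  0.           0.           1.        ]]
[ 0.47543613  0.67299196 -0.07324896]
```

Emit:
send_rows:
  plan:
    - [[32.2,33.1,0,0,0,-14.8],[32.2,33.1,0,0,0,-14.8],[32.2,33.1,0,0,0,-14.8],[32.2,33.1,0,0,0,-14.8],[32.2,33.1,0,0,0,-14.8],[32.2,33.1,0,0,0,-14.8],[32.2,33.1,0,0,0,-14.8],[32.2,33.1,0,0,0,-14.8]]

```text
clock: 0.82
tool_pos: [0.3367, 0.36, 0.2266]
orientation: [-180.0, 0.0, -0.0]
force: [0.7, 0.8, 0.3]
opening: 0.0872
gripper_force: 0.0
```

Emit:
send_rows:
  plan:
    - [[13,36,2.5,0,0,0],[13,36,2.5,0,0,0],[13,36,2.5,0,0,0],[13,36,2.5,0,0,0],[13,36,2.5,0,0,0],[13,36,2.5,0,0,0],[13,36,2.5,0,0,0],[13,36,2.5,0,0,0]]

```text
clock: 1.48
tool_pos: [0.4492, 0.0471, 0.205]
orientation: [-180.0, -0.0, -0.0]
force: [1.0, 1.9, 0.4]
opening: 0.0874
gripper_force: 0.0
```

```bash
python3 - <<'E'
from h import *
w=snap('wrist','w1.png'); o=ctrl.get_obs(); print(o['tool_pos'],o['orientation'],o['clock'])
print(w['pose'].round(3).tolist())
E
```

```text
[0.45005475 0.04151454 0.20415887] [ 1.79901894e+02  6.31919347e-02 -2.32151807e-01] 1.5333
[[0.001, -0.952, -0.307, 0.533], [-1.0, -0.001, -0.0, 0.047], [-0.0, 0.307, -0.952, 0.364], [0.0, 0.0, 0.0, 1.0]]
```

View pics/w1.png

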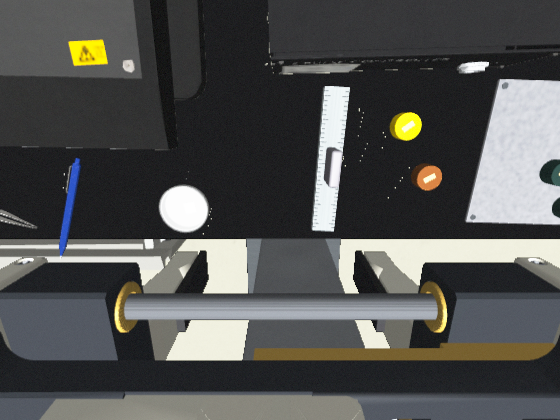

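The ruler's corners are at about (326,86), (350,88), (334,231) and (312,230), and its rib is around (335,168). The yellow and brown look-alike pucks are to the right of it.

```bash
python3 - <<'E'
from h import *
w=load('w1.png'); im=w['img']; 
roi=np.zeros(im.shape[:2],np.uint8); roi[80:236,295:362]=1
m=((im.min(2)>110)*roi).astype(np.uint8)
m=cv2.morphologyEx(m,cv2.MORPH_CLOSE,np.ones((5,5)))
c=max(cv2.findContours(m,0,2)[0],key=cv2.contourArea)
P=np.array([ray(w,u,v,.014)[:2] for u,v in c[:,0]])*1000
r=cv2.minAreaRect(P.astype(np.float32)); print(r); print(cv2.boundingRect(c))
g=cv2.cvtColor(im,cv2.COLOR_RGB2GRAY); print(g[150:195:4,315:350:2])
E
```

```text
((481.3827819824219, -12.607315063476562), (33.87156677246094, 170.69061279296875), 87.2858657836914)
(312, 86, 38, 146)
[[ 29  52 230 187 244 236  64  71  77  86 118 107 149 224  28  29  31  30]
 [ 32  63 217 228 243 238  67  69  98 223 248 247 247 221  30  33  29  29]
 [ 30  99 225 244 242 172  68  68 131 235 248 247 246 197 214  29  29  31]
 [ 32 128 245 244 242 109  67  68 170 242 248 247 243 182  28  33  28  28]
 [ 37 115 244 244 239  66  68  72 198 249 248 247 238  57  33 136  31  33]
 [ 39 186 243 244 236  63  67  74 212 249 248 244 223  31  25  31  31  28]
 [ 53 249 242 243 237  60  63  97 226 249 246 242 202  30  32  33  36  32]
 [ 75 244 244 243 206  64  65 134 237 248 245 238 202  30  33  26  29  27]
 [107 244 244 243 242 224  67 170 246 247 243 234 114  30  29  28  31  33]
 [136 244 243 242 241 242 242 191 233 228 225 217  28  26  29  32  33  30]
 [118 244 243 242 241 241 244 244 243 245 240 231  32  30  32  30  33  29]
 [213 242 244 241 240 241 245 244 243 245 235 229  29  26  29  27  29  29]]
```

```bash
python3 - <<'E'
from h import *
w=load('w1.png'); g=cv2.cvtColor(w['img'],cv2.COLOR_RGB2GRAY)
L,Rr=[],[]
for v in list(range(92,145))+list(range(192,225)):
    xs=np.where(g[v,300:360]>110)[0]+300
    L.append(ray(w,xs[0]-.5,v,.014)); Rr.append(ray(w,xs[-1]+.5,v,.014))
for E in (L,Rr):
    E=np.array(E); 
    p=np.polyfit(E[:,0],E[:,1],1); p=np.polyfit(*E[np.abs(E[:,1]-np.polyval(p,E[:,0]))<.003][:,:2].T,1)
    print(np.degrees(np.arctan(p[0])),np.polyval(p,.4814))
T=[]
for v in range(154,184):
    xs=np.where(g[v,328:352]>190)[0]+328
    T.append([*ray(w,xs[0],v,.055)[:2],ray(w,xs[-1],v,.055)[1]])
T=np.array(T);print(np.median((T[:,1]+T[:,2])/2), T[[0,-1]])
E
```

```text
-2.727498147828125 0.004302533499779399
-2.7234233318424637 -0.024506555603298983
-0.010555280554391743 [[ 0.49770346 -0.00713628 -0.01543437]
 [ 0.46709125 -0.00565183 -0.01420579]]
```

Emit:
send_rows:
  plan:
    - [[3.1,5.2,6,0,0,2.5],[3.1,5.2,11,0,0,2.5],[3.1,5.2,11,0,0,2.5],[3.1,5.2,11,0,0,2.5],[3.1,5.2,11,0,0,2.5],[3.1,5.2,11,0,0,2.5]]

```text
clock: 2.03
tool_pos: [0.4807, -0.0026, 0.0958]
orientation: [180.0, -0.0, -2.5]
force: [0.1, 0.2, 0.6]
opening: 0.0875
gripper_force: 0.0
```

```bash
python3 - <<'E'
from h import *
o=ctrl.get_obs(); print(o['tool_pos'],o['orientation'],o['clock'],o['qvel'])
E
```

```text
[ 0.48068209 -0.00260688  0.09580029] [ 1.79977627e+02 -2.50780102e-02 -2.51926644e+00] 2.0333 [ 0.93614953 -2.16877146  1.06453567  0.17133889  0.03944775  0.17591277]
```

Emit:
send_rows:
  plan:
    - [[0.1,0.75,3,0,0,0.2],[0.1,0.75,5,0,0,0.2],[0.1,0.75,6.85,0,0,0.2],[0.1,0.75,6.85,0,0,0.2],[0.1,0.75,6.85,0,0,0.2],[0.1,0.75,6.85,0,0,0.2],[0.1,0.75,6.85,0,0,0.2]]

```text
clock: 2.62
tool_pos: [0.4823, -0.0095, 0.0284]
orientation: [-179.9, -0.2, -2.7]
force: [-0.0, -0.1, 0.1]
opening: 0.0874
gripper_force: 0.0
```

Emit:
send_rows:
  plan:
    - [[0,0,0,0,0,0],[0,0,0,0,0,0],[0,0,0,0,0,0],[0,0,0,0,0,0],[0,0,0,0,0,0],[0,0,0,0,0,0],[0,0,0,0,0,0],[0,0,0,0,0,0]]
  fingers: 0

```text
clock: 3.28
tool_pos: [0.4807, -0.0105, 0.0263]
orientation: [180.0, 0.0, -2.7]
force: [-0.4, -0.0, -0.2]
opening: 0.0398
gripper_force: 0.0
```

Emit:
send_rows:
  plan:
    - [[0,0,0,0,0,0],[0,0,0,0,0,0],[0,0,0,0,0,0],[0,0,0,0,0,0],[0,0,0,0,0,0],[0,0,0,0,0,0],[0,0,0,0,0,0],[0,0,0,0,0,0]]

```text
clock: 3.95
tool_pos: [0.4807, -0.0105, 0.0263]
orientation: [180.0, 0.0, -2.7]
force: [-0.8, 0.0, -1.2]
opening: 0.0118
gripper_force: 30.0
```

Emit:
send_rows:
  plan:
    - [[0,0,-1,0,0,0],[0,0,-3,0,0,0],[0,0,-6,0,0,0],[0,3,-10,0,0,0],[0.4,7,-12.4,0,0,0],[0.8,11,-12.4,0,0,0],[0.8,15,-12.4,0,0,0],[0.8,17,-12.4,0,0,0]]

```text
clock: 4.62
tool_pos: [0.4804, -0.183, 0.151]
orientation: [-180.0, -0.1, -2.7]
force: [1.0, -0.9, -3.7]
opening: 0.0117
gripper_force: 30.0
```

Emit:
send_rows:
  plan:
    - [[0,0,0,0,0,0],[0,0,0,0,0,0],[0,0,0,0,0,0]]

```text
clock: 4.87
tool_pos: [0.48, -0.1806, 0.1497]
orientation: [-180.0, 0.1, -2.8]
force: [-0.8, 0.1, -4.5]
opening: 0.012
gripper_force: 30.0
```

```bash
python3 - <<'E'
from h import *
w=snap('wrist','w2.png'); o=ctrl.get_obs(); print(o['tool_pos'],o['orientation'],o['clock'],o['force'],o['gripper_force'],o['opening'])
print(w['pose'].round(3).tolist())
E
```

```text
[ 0.48027191 -0.18007635  0.14988283] [-1.79983906e+02  5.26949835e-02 -2.72627442e+00] 4.9167 [ 0.46033807 -0.11340862 -3.2292434 ] 29.99826282262802 0.011631206811294502
[[-0.047, -0.95, -0.309, 0.564], [-0.999, 0.045, 0.015, -0.184], [-0.0, 0.309, -0.951, 0.309], [0.0, 0.0, 0.0, 1.0]]
```

View pics/w2.png

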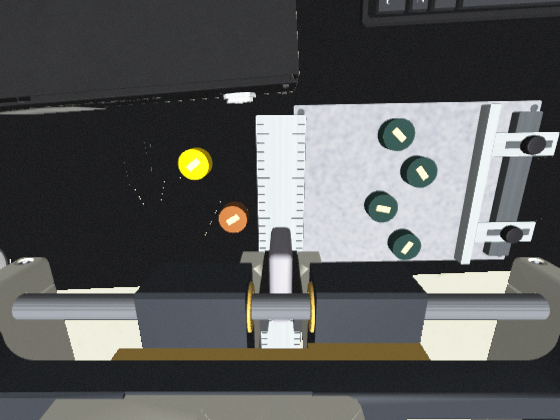

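The image shows the ruler held well. The pucks are at (397,134), (419,171), (382,207) and (405,245). The stop bar's left edge runs from (487,105) to (458,263), and the board spans columns 295–540 and rows 101–262.

```bash
python3 - <<'E'
from h import *
w=load('w2.png'); im=w['img']; g=cv2.cvtColor(im,cv2.COLOR_RGB2GRAY)
# pucks: pale strips centroid (top plane)
hsv=cv2.cvtColor(im,cv2.COLOR_RGB2HSV)
m=((hsv[...,1]>35)&(hsv[...,0]<40)&(hsv[...,2]>150)).astype(np.uint8); m[:,:350]=0
n,l,s,c=cv2.connectedComponentsWithStats(m)
for k in range(1,n):
    if s[k,4]>30: print('strip',c[k].round(1),s[k,4],(ray(w,*c[k],.023)*1000)[:2].round(1))
m=(g<90).astype(np.uint8); m[:,:340]=0;m[:,455:]=0;m[:108]=0;m[262:]=0
for k in cv2.findContours(m,0,2)[0]:
    if cv2.contourArea(k)>200:
        P=np.array([ray(w,*q,.014)[:2] for q in k[:,0]]); (cx,cy),r=cv2.minEnclosingCircle((P*1000).astype(np.float32)); print('puck',cx,cy,r)
for v in (115,140,165,190,210,250): print(v,g[v,455:500].tolist())
for u in (340,360): print(u,g[95:108,u],g[255:268,u])
E
```

```text
strip [399.1 134.5] 46 [ 543.7 -295. ]
strip [422.2 172.6] 34 [ 506.3 -320.4]
puck 426.8206481933594 -312.59027099609375 19.506887435913086
puck 470.8597717285156 -284.4128112792969 18.081615447998047
puck 506.7451171875 -320.2998962402344 18.339111328125
puck 543.373291015625 -294.8953857421875 17.405088424682617
115 [204, 203, 201, 205, 209, 208, 211, 211, 207, 206, 210, 215, 218, 218, 218, 215, 214, 212, 213, 214, 218, 222, 222, 217, 163, 93, 91, 90, 90, 91, 91, 97, 95, 119, 238, 241, 243, 242, 242, 243, 245, 243, 242, 240, 233]
140 [219, 218, 217, 215, 214, 211, 212, 213, 214, 213, 206, 202, 200, 202, 208, 211, 213, 211, 207, 202, 101, 90, 95, 92, 92, 95, 98, 94, 110, 226, 243, 244, 243, 242, 245, 244, 244, 242, 240, 228, 246, 242, 242, 243, 242]
165 [212, 216, 215, 214, 213, 212, 215, 214, 217, 216, 217, 215, 216, 217, 214, 159, 92, 91, 91, 94, 92, 98, 96, 105, 166, 242, 244, 244, 243, 244, 245, 244, 243, 242, 232, 213, 213, 213, 216, 218, 217, 217, 220, 220, 218]
190 [218, 211, 207, 209, 211, 216, 220, 220, 219, 218, 212, 101, 91, 93, 92, 93, 96, 95, 98, 142, 249, 243, 244, 242, 244, 243, 243, 244, 242, 230, 213, 215, 217, 218, 217, 218, 219, 218, 218, 210, 165, 48, 40, 45, 48]
210 [213, 216, 220, 219, 217, 214, 207, 132, 94, 93, 95, 95, 98, 93, 93, 122, 245, 242, 243, 242, 243, 244, 242, 242, 242, 234, 221, 220, 221, 218, 219, 220, 220, 221, 221, 216, 119, 42, 46, 48, 49, 45, 48, 92, 122]
250 [101, 95, 93, 93, 94, 96, 93, 112, 216, 240, 240, 240, 241, 240, 242, 243, 242, 231, 220, 221, 220, 219, 215, 218, 212, 211, 208, 170, 43, 44, 46, 49, 45, 53, 81, 131, 122, 124, 127, 124, 121, 120, 118, 120, 118]
340 [ 33  33  28  34  34  30  31  31  29 184 216 219 217] [212 215 218 220 220 220 161  72  35  31  28  31  33]
360 [ 25  30  30  28  25  33  33  26  40 172 203 207 208] [219 219 219 220 219 218 135  51  32  30  33  31  31]
```

```bash
python3 - <<'E'
from h import *
w=load('w2.png')
P=np.array([ray(w,u,v,.0205) for u,v in [(488.4,115),(483.8,140),(479.1,165),(474.4,190),(470.5,210),(462.8,250)]])[:,:2]
p=np.polyfit(P[:,0],P[:,1],1); print('bar yaw',np.degrees(np.arctan(p[0])),'y at .48',np.polyval(p,.48), (P[:,1]-np.polyval(p,P[:,0]))*1e3)
Q=np.array([ray(w,u,v,.0055) for u,v in [(479,115),(474.6,140),(470,165),(465.6,190),(461.7,210)]])[:,:2]
q=np.polyfit(Q[:,0],Q[:,1],1); print('low',np.degrees(np.arctan(q[0])),np.polyval(q,.48))
for u,v in [(340,103.7),(360,103.7),(340,261.3),(360,261)]: print(ray(w,u,v,.005))
# held ruler: edges at z=.1497-.0263+.014
z=.1374; g=cv2.cvtColor(w['img'],cv2.COLOR_RGB2GRAY)
for v in (125,150,175,200,220):
    xs=np.where(g[v,250:300]>120)[0]+250; print(v,xs[0],[x for x in range(290,312) if abs(int(g[v,x])-int(g[v,x-1]))>20],ray(w,xs[0]-.5,v,z),ray(w,305.5,v,z))
E
```

```text
bar yaw -1.6521493132552016 y at .48 -0.3754810409071506 [ 0.11974859 -0.01845501 -0.06604714 -0.11620452 -0.01451561  0.09547368]
low -1.723083861235515 -0.3762234584933442
[ 0.57406006 -0.24260918  0.005     ]
[ 0.57314129 -0.26196237  0.005     ]
[ 0.40411374 -0.24517897  0.005     ]
[ 0.4034095  -0.26808007  0.005     ]
125 256 [306] [ 0.56089157 -0.17027708  0.1374    ] [ 0.55956873 -0.1981428   0.1374    ]
150 257 [305, 306] [ 0.54718164 -0.16983986  0.1374    ] [ 0.54585182 -0.19785382  0.1374    ]
175 257 [304] [ 0.53277236 -0.16879258  0.1374    ] [ 0.53140733 -0.19754951  0.1374    ]
200 258 [304] [ 0.51754933 -0.16829109  0.1374    ] [ 0.5161758  -0.19722861  0.1374    ]
220 258 [303] [ 0.50478379 -0.16737675  0.1374    ] [ 0.50337971 -0.19695903  0.1374    ]
```

Emit:
send_rows:
  plan:
    - [[0.8,3,0,0,0,-1],[0.8,5.8,2,0,0,-1],[0.8,5.8,5,0,0,-1],[0.8,5.8,8,0,0,-1],[0.8,5.8,10,0,0,-1],[0.8,5.8,11,0,0,-1],[0.8,5.8,11.4,0,0,-1],[0.8,5.8,11.4,0,0,-1]]

```text
clock: 5.58
tool_pos: [0.4861, -0.2382, 0.036]
orientation: [180.0, 0.1, -1.6]
force: [0.2, -0.2, -3.0]
opening: 0.0116
gripper_force: 30.0
```

Emit:
send_rows:
  plan:
    - [[0,0,0,0,0,0],[0,0,0,0,0,0],[0,0,0,0,0,0]]

```text
clock: 5.83
tool_pos: [0.4869, -0.2389, 0.0377]
orientation: [180.0, -0.1, -1.7]
force: [-0.9, -0.6, -4.0]
opening: 0.0119
gripper_force: 30.0
```

Emit:
send_rows:
  plan:
    - [[0,0,0.15,0,0,0],[0,0,0.3,0,0,0],[0,0,0.4,0,0,0],[0,0,0.4,0,0,0],[0,0,0.4,0,0,0],[0,0,0.4,0,0,0]]

```text
clock: 6.33
tool_pos: [0.4859, -0.239, 0.0323]
orientation: [180.0, 0.0, -1.7]
force: [-0.5, 0.2, -2.8]
opening: 0.0115
gripper_force: 30.0
```

```bash
python3 - <<'E'
from h import *
w=snap('wrist','w3.png')
for i in range(3):
    o=ctrl.get_obs(); print(o['tool_pos'],o['orientation'],o['clock'],o['force'],o['moment'])
    ctrl.snapshot('wrist')
E
```

```text
[ 0.48590148 -0.23896167  0.0323287 ] [ 1.79998291e+02  3.72011186e-03 -1.72805689e+00] 6.3833 [-0.73719515 -0.11937067 -3.01327341] [-0.0491827   0.010695   -0.00062596]
[ 0.48590475 -0.23895554  0.03232387] [ 1.79999050e+02  2.47413542e-03 -1.73089081e+00] 6.4333 [-0.51602891 -0.10629463 -3.02972827] [-0.04236018 -0.04131943  0.00304502]
[ 0.48588372 -0.23896856  0.0323365 ] [ 1.79999042e+02  1.57422162e-03 -1.73090819e+00] 6.4833 [ 0.55425525 -0.2911098  -3.32803613] [-0.00497005 -0.01926417  0.00018882]
```

View pics/w3.png

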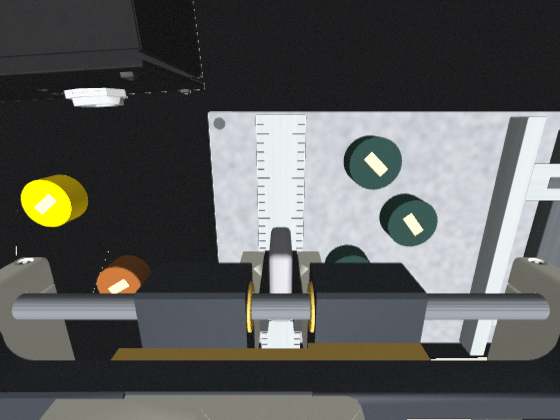

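Emit:
send_rows:
  plan:
    - [[0,0.5,0.05,0,0,0],[0,1,0.05,0,0,0],[0,1.5,0.05,0,0,0],[0,2,0.05,0,0,0],[0,2.5,0.05,0,0,0],[0,3,0.05,0,0,0],[0,3.5,0.05,0,0,0],[0,4,0.05,0,0,0]]

```text
clock: 7.2
tool_pos: [0.4846, -0.2795, 0.0318]
orientation: [-180.0, 0.0, -1.7]
force: [0.0, 0.5, -3.3]
opening: 0.012
gripper_force: 30.0
```

Emit:
send_rows:
  plan:
    - [[0,0.5,0,0,0,0],[0,1,0,0,0,0],[0,1.5,0,0,0,0],[0,2,0,0,0,0],[0,2.4,0,0,0,0],[0,2.8,0,0,0,0],[0,3.2,0,0,0,0],[0,3.5,0,0,0,0]]

```text
clock: 7.87
tool_pos: [0.4836, -0.3143, 0.0318]
orientation: [-180.0, 0.0, -1.7]
force: [0.8, 1.9, -2.8]
opening: 0.0119
gripper_force: 30.0
```

Emit:
send_rows:
  plan:
    - [[0,0.2,0,0,0,0],[0,0.4,0,0,0,0],[0,0.6,0,0,0,0],[0,0.8,0,0,0,0],[0,1.0,0,0,0,0],[0,1.1,0,0,0,0],[0,1.2,0,0,0,0],[0,1.2,0,0,0,0]]

```text
clock: 8.53
tool_pos: [0.4833, -0.3261, 0.0318]
orientation: [180.0, 0.0, -1.7]
force: [0.9, 0.4, -3.0]
opening: 0.0115
gripper_force: 30.0
```

```bash
python3 - <<'E'
from h import *
w=snap('wrist','w4.png')
for i in range(2):
    o=ctrl.get_obs(); print(o['tool_pos'],o['orientation'],o['clock'],o['force'],o['moment'])
    ctrl.snapshot('wrist')
E
```

```text
[ 0.48328008 -0.32603596  0.03183087] [ 1.79991524e+02 -1.17028064e-03 -1.73112537e+00] 8.5833 [ 0.77432136 -0.34899755 -3.38866643] [-0.01089859 -0.01552863  0.02858673]
[ 0.48327073 -0.32603033  0.03185283] [ 1.79990352e+02 -7.82752001e-04 -1.72908970e+00] 8.6333 [ 0.44177642 -0.68182501 -3.13582188] [-0.06288248  0.04629541  0.01422736]
```

View pics/w4.png

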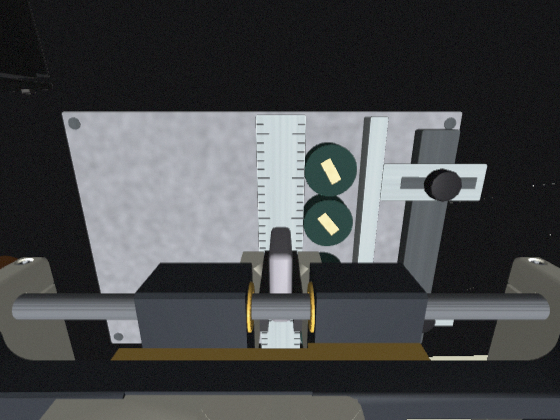

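The pucks (330,170) and (327,222) are lined up on the ruler's front edge. A small gap remains to the bar, whose edge is at about column 362–370.

```bash
python3 - <<'E'
from h import *
w=load('w4.png'); g=cv2.cvtColor(w['img'],cv2.COLOR_RGB2GRAY).astype(float)
def edge(v,a,b,sgn):
    d=np.diff(cv2.GaussianBlur(g[v:v+1],(3,1),0)[0,a:b])*sgn; k=d.argmax(); 
    return a+k+ (0.5 if k in(0,len(d)-1) else .5+(d[k+1]-d[k-1])/2/(2*d[k]-d[k-1]-d[k+1]+1e-9))
for z,a,b,s,n,vs in [(.0205,364,376,1,'bartop',range(125,160,2)),(.0205,364,376,1,'bartop',range(125,255,3)),(.0055,350,368,-1,'barlow',range(125,255,3)),(.0195,298,310,-1,'ruler',range(118,150,2)),(.0195,250,262,1,'rulerback',range(118,240,3))]:
    P=np.array([ray(w,edge(v,a,b,s),v,z)[:2] for v in vs]); p=np.polyfit(P[:,0],P[:,1],1)
    r=P[:,1]-np.polyval(p,P[:,0]); k=abs(r)<2*r.std(); p=np.polyfit(P[k,0],P[k,1],1); print(n,np.degrees(np.arctan(p[0])),np.polyval(p,.483),r.std()*1e3)
E
```

```text
bartop -1.7525959064917924 -0.37528016047416557 0.05803971399822429
bartop 2.822932101440663 -0.38030174955991536 1.0731361423168053
barlow -1.6494929950748876 -0.3757465675021781 0.040894776229761516
ruler -3.552590192337682 -0.3369282426855696 1.2196217335163806
rulerback -1.5608494855363713 -0.3118385911947501 1.2246481776482845
```

Emit:
send_rows:
  plan:
    - [[0,0.05,0,0,0,0],[0,0.1,0,0,0,0],[0,0.15,0,0,0,0],[0,0.2,0,0,0,0],[0,0.25,0,0,0,0],[0,0.3,0,0,0,0],[0,0.3,0,0,0,0]]

```text
clock: 9.27
tool_pos: [0.4832, -0.329, 0.0319]
orientation: [180.0, -0.0, -1.7]
force: [-0.2, 0.1, -2.3]
opening: 0.0119
gripper_force: 30.0
```

Emit:
send_rows:
  plan:
    - [[0,0.03,0,0,0,0],[0,0.06,0,0,0,0],[0,0.09,0,0,0,0],[0,0.12,0,0,0,0],[0,0.12,0,0,0,0]]

```text
clock: 9.68
tool_pos: [0.4832, -0.3301, 0.0319]
orientation: [180.0, -0.0, -1.7]
force: [-0.1, 1.6, -2.5]
opening: 0.0118
gripper_force: 30.0
```

Emit:
send_rows:
  plan:
    - [[0,0.02,0,0,0,0],[0,0.04,0,0,0,0],[0,0.04,0,0,0,0]]

```text
clock: 9.93
tool_pos: [0.4831, -0.3305, 0.0318]
orientation: [180.0, -0.0, -1.7]
force: [-0.5, 1.2, -2.6]
opening: 0.012
gripper_force: 30.0
```

Emit:
send_rows:
  plan:
    - [[0,0.02,0,0,0,0],[0,0.03,0,0,0,0],[0,0.03,0,0,0,0]]

```text
clock: 10.18
tool_pos: [0.4831, -0.3308, 0.0318]
orientation: [180.0, -0.0, -1.7]
force: [0.7, 1.4, -1.7]
opening: 0.0119
gripper_force: 30.0
```

Emit:
send_rows:
  plan:
    - [[0,0.02,0,0,0,0],[0,0.03,0,0,0,0],[0,0.03,0,0,0,0]]

```text
clock: 10.43
tool_pos: [0.4831, -0.3311, 0.0318]
orientation: [180.0, 0.0, -1.7]
force: [0.0, 1.2, -3.4]
opening: 0.0116
gripper_force: 30.0
```

Emit:
send_rows:
  plan:
    - [[0,0.01,0,0,0,0],[0,0.02,0,0,0,0],[0,0.02,0,0,0,0]]

```text
clock: 10.68
tool_pos: [0.4831, -0.3313, 0.0319]
orientation: [180.0, -0.0, -1.7]
force: [1.2, 1.5, -2.2]
opening: 0.012
gripper_force: 30.0
```

Emit:
send_rows:
  plan:
    - [[0,0.01,0,0,0,0],[0,0.02,0,0,0,0],[0,0.02,0,0,0,0]]

```text
clock: 10.93
tool_pos: [0.4831, -0.3315, 0.0319]
orientation: [180.0, 0.0, -1.7]
force: [-0.2, 2.0, -2.2]
opening: 0.0119
gripper_force: 30.0
```

Emit:
send_rows:
  plan:
    - [[0,0.01,0,0,0,0],[0,0.02,0,0,0,0],[0,0.02,0,0,0,0]]

```text
clock: 11.18
tool_pos: [0.4831, -0.3317, 0.0319]
orientation: [180.0, -0.0, -1.7]
force: [0.6, 1.3, -2.1]
opening: 0.0118
gripper_force: 30.0
```

Emit:
send_rows:
  plan:
    - [[0,0.01,0,0,0,0],[0,0.02,0,0,0,0],[0,0.02,0,0,0,0]]

```text
clock: 11.43
tool_pos: [0.4831, -0.3319, 0.0318]
orientation: [-180.0, 0.0, -1.7]
force: [-0.2, 2.2, -1.9]
opening: 0.0116
gripper_force: 30.0
```

Emit:
send_rows:
  plan:
    - [[0,0.01,0,0,0,0],[0,0.02,0,0,0,0],[0,0.02,0,0,0,0]]

```text
clock: 11.68
tool_pos: [0.483, -0.332, 0.0318]
orientation: [-180.0, 0.0, -1.7]
force: [-0.2, 1.9, -1.9]
opening: 0.0121
gripper_force: 30.0
```

Emit:
send_rows:
  plan:
    - [[0,0.01,0,0,0,0],[0,0.02,0,0,0,0],[0,0.02,0,0,0,0]]

```text
clock: 11.93
tool_pos: [0.483, -0.3321, 0.0318]
orientation: [-180.0, 0.0, -1.7]
force: [-0.7, 3.5, -0.4]
opening: 0.0118
gripper_force: 30.0
```

Emit:
send_rows:
  plan:
    - [[0,0.01,0,0,0,0],[0,0.02,0,0,0,0],[0,0.02,0,0,0,0]]

```text
clock: 12.18
tool_pos: [0.483, -0.3322, 0.0318]
orientation: [-180.0, 0.0, -1.7]
force: [0.2, 5.7, -0.7]
opening: 0.0119
gripper_force: 30.0
```

Emit:
send_rows:
  plan:
    - [[0,0.01,0,0,0,0],[0,0.02,0,0,0,0],[0,0.02,0,0,0,0]]

```text
clock: 12.43
tool_pos: [0.4831, -0.3322, 0.0319]
orientation: [-180.0, 0.0, -1.7]
force: [0.7, 6.9, 0.6]
opening: 0.012
gripper_force: 30.0
```

```bash
python3 - <<'E'
from h import *
F=[];M=[]
for i in range(4):
    o=ctrl.get_obs(); F.append(o['force']);M.append(o['moment']); ctrl.snapshot('wrist')
print(o['tool_pos'],o['orientation'],np.mean(F,0),np.mean(M,0),np.array(F)[:,1])
E
```

```text
[ 0.48304559 -0.33220427  0.03184231] [-1.79971832e+02  5.93921034e-03 -1.72473120e+00] [ 0.30569055  6.35409939 -0.01271339] [ 2.51803208 -0.11876061  0.04640989] [6.9277048  5.69945543 6.50084431 6.28839303]
```

Emit:
send_rows:
  plan:
    - [[0,0.02,0,0,0,0],[0,0.03,0,0,0,0],[0,0.03,0,0,0,0]]

```text
clock: 12.88
tool_pos: [0.4831, -0.3323, 0.0319]
orientation: [-180.0, 0.0, -1.7]
force: [-0.9, 8.4, 0.9]
opening: 0.0118
gripper_force: 30.0
```

```bash
python3 - <<'E'
from h import *
F=[];M=[]
for i in range(4):
    o=ctrl.get_obs(); F.append(o['force']);M.append(o['moment']); ctrl.snapshot('wrist')
print(o['tool_pos'],o['orientation'],np.mean(F,0),np.mean(M,0),np.array(F)[:,1])
E
```

```text
[ 0.48301853 -0.33222317  0.03181477] [-1.79953907e+02  1.04836915e-02 -1.72452829e+00] [0.26459056 8.45404127 0.68181706] [ 3.12799953 -0.15295534  0.06107568] [8.40457453 8.2012051  8.7398686  8.47051685]
```

Emit:
send_rows:
  plan:
    - [[0,0.01,0,0,0,0],[0,0.02,0,0,0,0],[0,0.02,0,0,0,0],[0,0.02,0,0,0,0],[0,0.02,0,0,0,0],[0,0.02,0,0,0,0]]

```text
clock: 13.58
tool_pos: [0.483, -0.3323, 0.0319]
orientation: [-179.9, 0.0, -1.7]
force: [0.1, 8.8, 0.7]
opening: 0.0117
gripper_force: 30.0
```

```bash
python3 - <<'E'
from h import *
F=[];M=[]
for i in range(4):
    o=ctrl.get_obs(); F.append(o['force']);M.append(o['moment']); ctrl.snapshot('wrist')
print(o['tool_pos'],o['orientation'],np.mean(F,0),np.mean(M,0),np.array(F)[:,1])
E
```

```text
[ 0.48302904 -0.33228717  0.03183505] [-1.79944615e+02  8.26146119e-03 -1.73136041e+00] [0.55412151 8.84789427 1.34033377] [ 3.53136158 -0.16424355  0.05924439] [8.76990559 9.24035456 8.44102334 8.94029358]
```

Emit:
send_rows:
  plan:
    - [[0,-0.1,0,0,0,0],[0,-0.3,0,0,0,0],[0,-0.8,0,0,0,0],[0,-1.5,0,0,0,0],[0,-2.5,0,0,0,0],[0,-3.5,0,0,0,0],[0,-4.5,0,0,0,0],[0,-5,0,0,0,0]]

```text
clock: 14.45
tool_pos: [0.4845, -0.2816, 0.0319]
orientation: [-180.0, 0.0, -1.7]
force: [-0.2, 0.1, -4.1]
opening: 0.0116
gripper_force: 30.0
```

Emit:
send_rows:
  plan:
    - [[0,-0.2,0,0,0,0],[0,-0.2,0.02,0,0,0],[0,-0.2,0.04,0,0,0],[0,-0.2,0.06,0,0,0],[0,-0.2,0.06,0,0,0],[0,-0.2,0.06,0,0,0]]

```text
clock: 14.95
tool_pos: [0.4847, -0.2815, 0.0313]
orientation: [180.0, -0.0, -1.8]
force: [0.1, 0.6, -1.0]
opening: 0.0118
gripper_force: 30.0
```

```bash
python3 - <<'E'
from h import *
w=snap('wrist','w5.png'); F=[]
for i in range(3):
    o=ctrl.get_obs(); F.append(o['force']); ctrl.snapshot('wrist')
print(o['tool_pos'],o['orientation'],np.mean(F,0),o['clock'])
E
```

```text
[ 0.48473231 -0.28146025  0.03128887] [ 1.79993276e+02 -1.50607249e-02 -1.74452862e+00] [-0.01667784  0.62303493 -1.96001622] 15.1
```

View pics/w5.png

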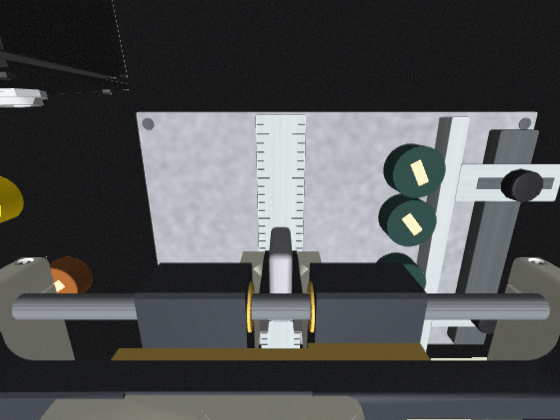

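The two visible pucks are against the bar and the ruler is clear of them. I'll lower the ruler the last fraction and let go.

Emit:
send_rows:
  plan:
    - [[0,0,0.01,0,0,0],[0,0,0.02,0,0,0],[0,0,0.02,0,0,0]]

```text
clock: 15.4
tool_pos: [0.4848, -0.2814, 0.0313]
orientation: [180.0, -0.0, -1.7]
force: [-1.2, -0.4, 1.1]
opening: 0.012
gripper_force: 30.0
```

Emit:
send_rows:
  plan:
    - [[0,0,0,0,0,0],[0,0,0,0,0,0],[0,0,0,0,0,0],[0,0,0,0,0,0],[0,0,0,0,0,0],[0,0,0,0,0,0],[0,0,0,0,0,0],[0,0,0,0,0,0]]
  fingers: 0.4

```text
clock: 16.07
tool_pos: [0.4846, -0.2812, 0.031]
orientation: [-180.0, -0.0, -1.7]
force: [-0.8, 0.7, 0.7]
opening: 0.0351
gripper_force: 0.0
```

Emit:
send_rows:
  plan:
    - [[0,0,-0.5,0,0,0],[0,0,-2,0,0,0],[0,0,-4,0,0,0],[0,0,-7,0,0,0],[0,0,-10,0,0,0],[0,0,-13,0,0,0],[0,0,-16,0,0,0],[0,0,-18,0,0,0]]

```text
clock: 16.73
tool_pos: [0.4853, -0.2816, 0.2148]
orientation: [179.9, -0.2, -1.7]
force: [1.3, -0.4, 0.3]
opening: 0.0349
gripper_force: 0.0
```

```bash
python3 - <<'E'
from h import *
w=snap('wrist','w6.png'); o=ctrl.get_obs(); print(o['tool_pos'],o['force'],o['clock'],o['opening'])
E
```

```text
[ 0.48685796 -0.28232619  0.21827618] [ 1.77824337 -1.80439988  4.43837417] 16.7833 0.035198171677271975
```

View pics/w6.png

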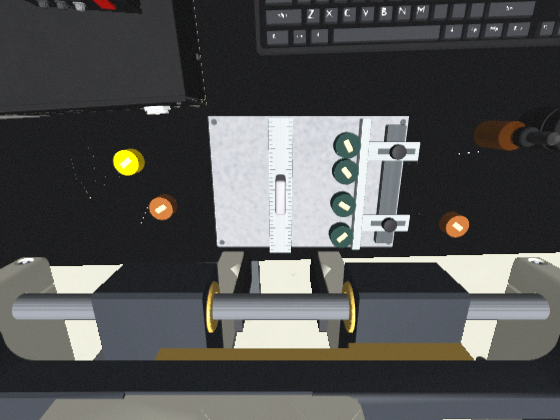

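The picture shows all four pucks, at (347,145), (345,171), (343,203) and (341,236), along the bar, and the ruler flat on the board at (280,185). I'll check straightness in numbers.

```bash
python3 - <<'E'
from h import *
w=snap('wrist','w7.png'); g=cv2.cvtColor(w['img'],cv2.COLOR_RGB2GRAY); hs=cv2.cvtColor(w['img'],cv2.COLOR_RGB2HSV)
m=(g<85).astype(np.uint8); m[:,:326]=0; m[:,356:]=0; m[:120]=0; m[248:]=0
Y=np.radians(-1.7)
for k in cv2.findContours(cv2.morphologyEx(m,cv2.MORPH_OPEN,np.ones((3,3))),0,2)[0]:
    if cv2.contourArea(k)>150:
        P=np.array([ray(w,*q,.014)[:2] for q in k[:,0]])*1000; (x,y),r=cv2.minEnclosingCircle(P.astype(np.float32))
        print(round(x,1),round(y,1),round(r,1),'offset normal',round(-x*np.sin(Y)+y*np.cos(Y),1))
print(ctrl.get_obs()['qvel'])
E
```

```text
[ 3.75098524e-03  2.21254912e+00 -3.83722584e+00 -1.41947680e+00
  3.02944415e+00 -5.11324539e-02]
```

```bash
python3 - <<'E'
from h import *
w=load('w7.png'); g=cv2.cvtColor(w['img'],cv2.COLOR_RGB2GRAY)
s=cv2.cvtColor(w['img'],cv2.COLOR_RGB2HSV)
m=((s[...,0]<40)&(s[...,1]>30)&(g>140)).astype(np.uint8); m[:,:326]=0; m[:,362:]=0; m[:110]=0; m[250:]=0
n,l,st,c=cv2.connectedComponentsWithStats(m); Y=np.radians(-1.7)
for k in range(1,n):
    if st[k,4]>8: x,y,_=ray(w,*c[k],.0235)*1000; print(st[k,4],round(x,1),round(y,1),round(-x*np.sin(Y)+y*np.cos(Y),1))
print(g[205,325:365],g[145,325:365])
E
```

```text
35 537.6 -361.9 -345.8
32 506.0 -360.7 -345.5
34 464.0 -360.0 -346.1
31 422.1 -359.0 -346.3
[220 221 221 208  28  39  75  84  84  86  85  99 197 250 251 251 251 251
 248 221 129  82  85  84  84  84  84  81  94 177 244 245 244 245 244 245
 248 222 222 223] [218 217 221 214 216 212 175  33  35  58  83  83  84  85  84  83  90 165
 252 251 251 251 251 196  82  83  82  85  84  86  84  82  84 106 217 244
 245 245 247 246]
```

The row is straight to within 0.8 mm, so I'm handing in.

```bash
python3 -c "
from plant import ctrl
print(ctrl.close_job())"
```

```text
the job is handed in; nothing more can be done
None
```

I pressed the four pucks against the stop bar at about 9 N, and they now stand in a row straight to within about 0.8 mm. The ruler is released flat on the board, clear of them, and the job is handed in; no verdict came back.

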